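# Unlock the tin carriage and run it under the lid press

## Task

The tin carriage of the lid press is locked: draw the red-knobbed lock pin out of the carriage and lay its handle over into the side notch so that it stays parked there. Then slide the carriage with its tin fully home against the end stop under the press, keeping the tin upright in its nest and leaving the other things on the bench where they are.

Things in the scene. Friction and masses are not known exactly. Their poses are not given: they have to be found in the camera images.
- station: Lid-closing station, fixed to the bench: dark grey base plate, x -140 to 200, y -150 to 72, 10 thick, with a slideway along x, an end stop at x 152 and a teal pin barrel beyond its +y edge. Origin on the bench, under the spot where the tin stands at the start; x is the way the carriage slides, z up. All 'station' x, y, z below are mm in this frame.
- barrel_top (a point): Middle of the pin barrel's top (station x 0, y 151, z 46). Teal housing 33 wide, y 76 to 226, on a dark foot 60 wide, 23 high. Its 17 x 17 bore runs along y, axis at z 30. In its top a slot 15 wide, y 138 to 206, guides the pin's upright handle. The slot's outer end, y 186 to 206, is also cut away through the +x side wall: the side notch, yellow floor.
- press_pad (a point): Underside of the lid press's rubber pad, radius 26, at station x 90, y 0, z 160. Its arm (y -142 to 25, top at z 212, lever on it up to z 232) hangs from a steel column of diameter 28 at x 90, y -120. Fixed, not operated in this job: keep clear of it.
- notch (a point): Point on the bore axis beside the middle of the side notch, at station x 0, y 196, z 30. The pin's handle (10 thick) fits the notch when the pin's origin is within about 5 of this point along the station's y. The notch opens to the station's +x; its floor is at z 23.
- pin: Steel lock pin, diameter 14, about 200 g, held by friction only, cannot leave the barrel. Origin where handle meets axis; tip 112 to its -y, tail 20 to +y; handle (rod, diameter 10) along its z. Starts at station y 145 to 153, handle up (leaning up to 0.3 rad), tip in the carriage. Slides to +y until the slot ends at y 201; pushed over to +x there, the handle falls level into the notch.
- pin_knob (a point): Centre of the red ball (radius 11) on the end of the pin's handle, 55 from the pin's origin along the pin's z: about 85 over the bench while upright.
- carriage (a joint): Travel in m of the aluminium tin carriage along station +x: 0 at the start, 0.09 fully home at the end stop. About 3 N of friction, no spring; while the pin is in its bore it moves only about 3 mm. At 0 it spans station x -125 to 60, y -60 to 60, top at z 46; a teal nest, walls 12 high, holds the tin.
- post_top (a point): Top centre of the upright push post on the carriage's near (-x) end: steel post, diameter 18, z 46 to 106, with a black cap of diameter 26 up to z 120. This point is at station x -100, y 0, z 120 at the start and moves with the carriage.
- tin: White paint tin with a blue-topped lid, diameter 80, 100 tall, loose, about 550 g, standing in the nest of the carriage. Origin at the centre of its underside, 46 over the bench.
- cup: white plastic mixing cup, rim radius 33, 70 tall, loose. Bystander; origin at its underside
- swatches: small deck of blue colour cards, about 85 x 55, 20 tall, loose. Bystander; origin at its underside
- tin_green: green closed paint tin, diameter 72, 85 tall, loose. Bystander; origin at its underside
- tin_yellow: yellow closed paint tin, diameter 72, 85 tall, loose. Bystander; origin at its underside
- toner: black toner bottle, diameter 56, 130 tall, loose. Bystander; origin at its underside
- screwdriver: screwdriver lying on the bench, loose; its x axis points from the handle to the tip. Bystander
- hardener: aluminium can, diameter 60, 120 tall, loose. Bystander; origin at its underside

How it is judged:
By the outcome, as a careful person would: the job done as asked, in the order asked, and still so for the second after the job is handed in, with the robot touching nothing.
It also fails if it takes over 59 s, if anything falls off the work surface, if the arm or the gripper's body presses on something with over 40 N, if the wrist force passes 120 N, or if a joint passes its speed limit or range.

## Robot

A 6-joint arm with a two-finger parallel gripper is mounted at the origin on the work surface. World frame = base frame: x ahead of the robot, y to its left, z up, the work surface at z = 0. Lengths are in mm, angles in rad, forces in N, time in s.
With the tool pointing down it reaches from about 350 to 875 mm from the base axis. Payload 4.2 kg.
Tool frame: the origin (TCP) lies at the very end of the fingers, on their centre line; the grasp point (between the pads) lies 19 mm behind it; z points along the fingers, y is the line along which they close (so a half turn about z gives the same grasp; the last joint's range is limited). The gripper opens to 85 mm and grips with 20 to 120 N. Pads are 22 mm wide; open, the fingers measure 114 mm over their backs; the gripper's body (76 mm by 85 mm) begins 54 mm behind the grasp point. The pads swing forward as they close: fully open they stand 13 mm farther back than shut.
Start: joints at [1.43, 0.385, 0.008, 0, -1.194, -0.259], TCP at [243.238, 575.703, 231.312] pointing down, gripper open.
Joint ranges: [-3.14, 3.14], [-1.21, 2.06], [-1.07, 1.41], [-3.16, 2.05], [-2.99, -0.16], [-3.1, 3.1]. Speed limits (rad/s): [2.79, 2.79, 3.14, 3.14, 3.14, 3.14].

## Interface

Orientations are given as a unit quaternion [x, y, z, w].
In Python, from bench import read_state, get_image, camera_model, job_done gives the robot as it stands.
- The arm moves only by the shell command python3 -m handwheel 'ROWS'. ROWS is JSON, a list of rows, each a list of 7 numbers: the shift along the tool's x, y, z in m, then the turn, a rotation vector about the tool's x, y, z in rad, then the gripper's target within -1 to 1 (fully open at 1, half-way at 0, shut at -1). In form: [[dx, dy, dz, wx, wy, wz, jaw], ...]. A call has 1 to 10 rows; each row is the pose to reach, as a shift and turn from the pose commanded when the call began, along the tool's axes at that moment; what a row does not reach only later rows make up. A row lasts 1/8 s, in which the tool goes at most 62.5 mm and 10.7 degrees, less where a joint would pass 70% of its speed; a pose out of reach is approached as far as the arm can. A call with a gripper value outside its range is refused whole. The fingers move at their own pace and stop on an object; the grip force is fixed at half the most. Time passes only in rows, so rows that repeat a pose let the fingers close. It gives the time, the measured TCP pose, the force, the opening and the grip force at its end, in the units of the state.
- read_state(): the state, without advancing time (a new reading comes with each control period).
- get_image(name): name is "scene" or "top" or "wrist"; returns (picture, depth): 384x512x3 uint8, blue, green, red; 384x512 float32, mm along the optical axis (not along the pixel's ray), 0 where there is no reading.
- camera_model(name): a dict with "K" (3x3 intrinsics, pixels), "rvec" (rotation vector, rad) and "tvec" (3), from world to camera coordinates, as OpenCV has them; the wrist camera has in their place "hand_eye" (4x4, takes a point from camera to tool coordinates, whose origin is the TCP and whose axes are the flange's). Camera axes: x right, y down, z forward; pixel columns grow to the right and rows downward; lengths in mm; the calibration is good to about 2 mm. A picture is of the moment at which its call begins: read the wrist's pose just before it. camera_model takes no time and is no camera call.
- job_done(): hands the job in; it is judged then, once.
The state is a dict: "clock": time; "joints": joint angles; "joint_vel": joint speeds; "joint_efforts": joint torques, N m; "position": TCP position; "ee_rot": TCP orientation; "contact_force": force on the tool from outside, world axes, zero at the start; "wrist_torque": the same for the moment, N m; "gripper_width": finger opening in mm; "grasp_force": force on a finger pad.
Only numpy, scipy, OpenCV 4.12 (cv2) and the standard library are available. Lean on these libraries where they do the work, as an engineer would, in place of code of your own. Each camera call takes 0.05 s, during which the arm holds its last target. There are 200 camera calls.

## Working session

There is one attempt and no reset: what is moved stays moved. The work goes in short steps, Python scripts to look and compute and a shell command to move; the robot and the scene stay as the last step left them, time stands still between calls to the robot, and variables do not carry over. Pictures are saved under pics/ and viewed, at most 10 in all, crops included, and the job is handed in when it is done.

```bash
mkdir -p pics; cat > h.py <<'E'
import numpy as np, cv2
from bench import read_state, get_image, camera_model
from scipy.spatial.transform import Rotation as R
def grab(name):
    s=read_state(); im,d=get_image(name); m=camera_model(name); K=np.array(m['K'])
    if 'hand_eye' in m:
        T=np.eye(4); T[:3,:3]=R.from_quat(s['ee_rot']).as_matrix(); T[:3,3]=s['position']
        T=T@np.array(m['hand_eye'])
    else:
        C=np.eye(4); C[:3,:3]=R.from_rotvec(np.ravel(m['rvec'])).as_matrix(); C[:3,3]=np.ravel(m['tvec']); T=np.linalg.inv(C)
    v,u=np.mgrid[:384,:512]
    P=np.stack([(u-K[0,2])/K[0,0]*d,(v-K[1,2])/K[1,1]*d,d],-1)@T[:3,:3].T+T[:3,3]
    P[d==0]=np.nan
    return im,d,P,K,T
E
python3 - <<'E'
from h import *
print(read_state())
for n in('scene','top'):
    im,d,P,K,T=grab(n); cv2.imwrite(f'pics/{n}0.png',im); np.save(f'{n}0.npy',P)
    print(n,T[:3,3],T[:3,2])
E
```

```text
{'clock': 0.0, 'joints': array([ 1.42953966e+00,  3.85562047e-01,  6.60111945e-03, -5.34726793e-04,
       -1.19400252e+00, -2.58586284e-01]), 'joint_vel': array([-9.00862641e-04, -6.60334303e-04,  1.21069747e-03,  1.25584487e-03,
       -5.29569989e-04, -6.43705425e-05]), 'joint_efforts': array([ 1.18432778e-03, -3.92282474e+01,  1.88405067e+01,  4.18628007e+00,
       -4.67404825e-03,  6.70877327e-06]), 'position': array([243.04724699, 575.15457108, 230.20330723]), 'ee_rot': array([ 9.80061975e-01, -1.98688927e-01, -1.84543124e-04,  1.09626368e-03]), 'contact_force': array([0.58362368, 0.26972196, 0.22438173]), 'wrist_torque': array([-0.00141938, -0.00495498,  0.02492214]), 'grasp_force': 0.0, 'gripper_width': 85.45051006475836}
scene [1053.38876355 -298.42598085  972.823987  ] [-0.44550181  0.29601308 -0.84492863]
top [ 393.14569229  -14.76753496 1501.44526131] [ 0.15564911 -0.00489729 -0.98780027]
```

View pics/scene0.png

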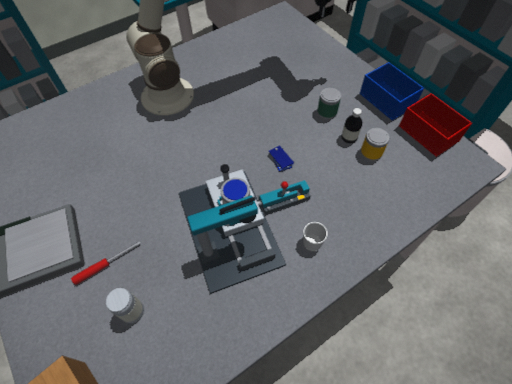

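View pics/top0.png

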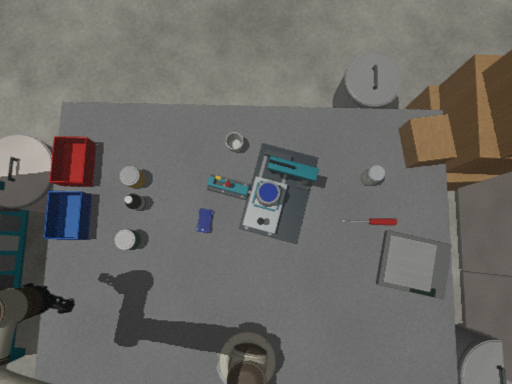

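The scene view shows the press at about (235,215), the red knob at (284,184), the yellow notch floor at (300,197) and the post cap at (225,169). In the top view the tin is at (268,193), the cap at (262,221), the knob at (228,184), and the arm's shadow lies clear of the station.

```bash
python3 - <<'E'
from h import *
for n in('scene','top'):
    im=cv2.imread(f'pics/{n}0.png'); P=np.load(f'{n}0.npy'); hsv=cv2.cvtColor(im,cv2.COLOR_BGR2HSV)
    H,S,V=[hsv[...,i].astype(int) for i in range(3)]; z=P[...,2]
    near=(P[...,0]>300)&(P[...,0]<850)&(abs(P[...,1])<300)
    def rep(nm,m):
        m=m&near; q=P[m]; print(n,nm,m.sum(),np.round(np.median(q,0),1) if len(q) else '', np.round((q.min(0)+q.max(0))/2,1) if len(q) else '')
        return q
    rep('lid',(H>105)&(H<130)&(S>150)&(z>120))
    rep('knob',((H<8)|(H>172))&(S>130)&(z>50))
    rep('notch',(H>20)&(H<35)&(S>130)&(z<50))
    rep('cap',(V<70)&(z>112)&(z<130))
    t=(H>80)&(H<100)&(S>110)
    for nm,lo,hi in(('barrel',40,52),('arm',200,225)):
        q=rep(nm,t&(z>lo)&(z<hi))
        if len(q)>20:
            c,s,a=cv2.minAreaRect(q[:,:2].astype(np.float32)); u=np.linalg.svd(q[:,:2]-q[:,:2].mean(0))[2][0]
            print('  rect',np.round(c,1),np.round(s,1),round(a,2),'dir',np.degrees(np.arctan2(u[1],u[0])))
    for nm,lo,hi in(('base',6,14),):
        q=rep(nm,(z>lo)&(z<hi)); c,s,a=cv2.minAreaRect(q[:,:2].astype(np.float32)); print(c,s,a)
E
```

```text
scene lid 374 [588.5 -61.2 148.3] [604.  -61.  177.7]
scene knob 35 [626.4  80.7  92.7] [624.9  82.   92. ]
scene notch 30 [656.5 124.6  23.8] [656.3 124.4  23.1]
scene cap 86 [499.4 -44.3 120. ] [ 569.8 -119.5  120.9]
scene barrel 397 [622.   63.9  46.6] [595.5  24.7  46.1]
  rect [615.5  27.3] [263.7  92.3] 73.95 dir -98.55207668485204
scene arm 1060 [ 663.7 -153.9  212.2] [ 660.9 -140.8  212.3]
  rect [ 660.4 -139.9] [165.5  45.1] 76.22 dir -106.48850492501062
scene base 4101 [ 683.8 -135.8   10.7] [578.5  18.2  10. ]
(578.4276733398438, 17.77093505859375) (559.8076782226562, 538.0313110351562) 89.79165649414062
top lid 234 [585.5 -62.  148.7] [585.6 -62.2 149.4]
top knob 22 [620.1  82.3  94.9] [620.   82.7  95.1]
top notch 14 [655.5 122.4  23.3] [655.7 122.   23.5]
top cap 34 [489.4 -40.7 121.9] [ 559.2 -116.9  122.2]
top barrel 221 [616.1  59.5  46.9] [621.2  82.4  46. ]
  rect [621.8  83.2] [147.9  32.8] 76.16 dir 77.5057002227673
top arm 569 [ 654.8 -150.6  212.7] [ 658.  -139.5  212.8]
  rect [ 659.  -140.1] [165.3  43.1] 76.3 dir -102.92839197571804
top base 3181 [ 569.3 -117.1    9.1] [ 5.751e+02 -3.000e-01  1.000e+01]
(575.08203125, -0.719512939453125) (548.8754272460938, 597.7099609375) 0.12160367518663406
```

```bash
python3 -m handwheel '[[0.541,0.305,0,0,0,-0.159,1],[0.541,0.305,0,0,0,-0.159,1],[0.541,0.305,0,0,0,-0.159,1],[0.541,0.305,0,0,0,-0.159,1],[0.541,0.305,0,0,0,-0.159,1],[0.541,0.305,0,0,0,-0.159,1],[0.541,0.305,0,0,0,-0.159,1],[0.541,0.305,0,0,0,-0.159,1],[0.541,0.305,0,0,0,-0.159,1],[0.541,0.305,0,0,0,-0.159,1]]'
python3 -m handwheel '[[0,0,0,0,0,0,1],[0,0,0,0,0,0,1],[0,0,0,0,0,0,1]]'
python3 - <<'E'
from h import *
O=np.array([586.3,-62.7]); a=np.radians(-13.8); A=np.array([[np.cos(a),-np.sin(a)],[np.sin(a),np.cos(a)]])
P=np.load('top0.npy'); S=(P[...,:2]-O)@A
m=(S[...,0]>20)&(S[...,0]<250)&(S[...,1]>90)&(S[...,1]<320)&(P[...,2]>25)&(P[...,2]<90)&~((abs(S[...,0])<40)&(S[...,1]<235))
q=S[m];print('cup?',q.min(0),q.max(0))
s=read_state();print(s['position'],R.from_quat(s['ee_rot']).as_matrix().round(3),s['joints'])
im,d,P,K,T=grab('wrist');cv2.imwrite('pics/w1.png',im);np.save('w1.npy',P)
E
```

```text
clock: 1.35
position: [623.7, 82.3, 230.8]
ee_rot: [0.993, -0.12, -0.0, 0.0]
contact_force: [1.2, 1.3, 0.4]
gripper_width: 85.6
grasp_force: 0.0
clock: 1.72
position: [622.3, 85.2, 231.4]
ee_rot: [0.993, -0.119, -0.0, -0.0]
contact_force: [-0.6, 0.1, -0.8]
gripper_width: 85.1
grasp_force: 0.0
cup? [131.52592376 137.62764275] [195.69549045 202.23053517]
[622.26689354  85.17019464 231.36395178] [[ 0.972 -0.237 -0.   ]
 [-0.237 -0.972  0.   ]
 [-0.    -0.    -1.   ]] [ 3.93211126e-01  3.90017722e-01  1.63024868e-02 -1.61362500e-04
 -1.19722693e+00  9.38401613e-01]
```

View pics/w1.png

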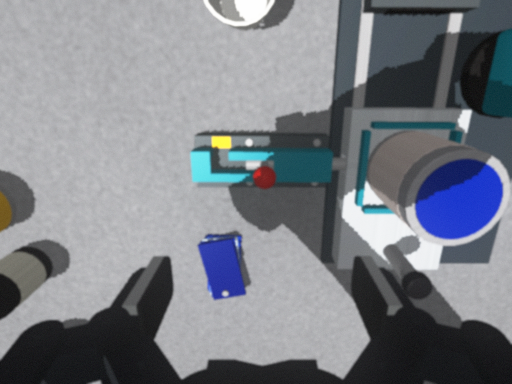

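The wrist view shows the red knob at (264,177), the notch at (221,142), the barrel upright in view and the cup at (240,8), well clear. The pin lies to the knob's right.

```bash
cat >> h.py <<'E'
O=np.array([586.3,-62.7]); a=np.radians(-13.8); A=np.array([[np.cos(a),-np.sin(a)],[np.sin(a),np.cos(a)]])
def st(p): p=np.array(p,float); return np.concatenate([(p[...,:2]-O)@A,p[...,2:]],-1)
def masks(im,P):
    hsv=cv2.cvtColor(im,cv2.COLOR_BGR2HSV); H,S,V=[hsv[...,i].astype(int) for i in range(3)]
    Q=st(P); near=(abs(Q[...,0])<160)&(abs(Q[...,1])<240)
    return Q,dict(knob=near&((H<8)|(H>172))&(S>130)&(V>60),notch=near&(H>20)&(H<35)&(S>130),lid=near&(H>105)&(H<130)&(S>150)&(Q[...,2]>120),
      barrel=near&(H>80)&(H<100)&(S>110)&(Q[...,2]>42)&(Q[...,2]<50)&(Q[...,1]>76))
E
python3 - <<'E'
from h import *
im=cv2.imread('pics/w1.png');P=np.load('w1.npy');Q,M=masks(im,P)
for k,m in M.items():
    q=Q[m&np.isfinite(Q[...,2])]; print(k,len(q),np.median(q,0).round(1),np.percentile(q,2,0).round(1),np.percentile(q,98,0).round(1))
    if k=='barrel': print(cv2.minAreaRect(q[:,:2].astype(np.float32)))
print('tcp',st(read_state()['position']))
E
```

```text
knob 370 [  2.2 149.9  93.2] [ -7.5 140.6  86.6] [  9.8 159.2  96.6]
notch 221 [ 22.4 197.5  23.5] [ 16.5 187.5  21.9] [ 28.8 207.4  24.9]
lid 5215 [  1.1   1.7 147.6] [-28.6 -27.1 146.3] [ 28.8  30.7 148.9]
barrel 3021 [  0.7 130.7  46.1] [-16.1  80.   43.4] [ 15.8 224.8  47.7]
((-0.45955467224121094, 152.38211059570312), (149.3551025390625, 33.67171096801758), 89.779541015625)
tcp [ -0.37722624 152.33549773 231.50056174]
```

```bash
python3 -m handwheel '[[0.001,0.002,0.05,0,0,0,1],[0.001,0.002,0.1,0,0,0,1],[0.001,0.002,0.14,0,0,0,1],[0.001,0.002,0.166,0,0,0,1],[0.001,0.002,0.166,0,0,0,1],[0.001,0.002,0.166,0,0,0,-1],[0.001,0.002,0.166,0,0,0,-1],[0.001,0.002,0.166,0,0,0,-1],[0.001,0.002,0.166,0,0,0,-1],[0.001,0.002,0.166,0,0,0,-1]]'
python3 -m handwheel '[[0,0,0,0,0,0,-1],[0,0,0,0,0,0,-1],[0,0,0,0,0,0,-1]]'
python3 -c "
from h import *
print(st(read_state()['position']))"
```

```text
clock: 3.02
position: [624.2, 82.2, 66.4]
ee_rot: [0.993, -0.12, 0.001, -0.0]
contact_force: [-0.1, 0.7, 5.2]
gripper_width: 18.5
grasp_force: 58.4
clock: 3.4
position: [624.3, 82.2, 66.4]
ee_rot: [0.993, -0.12, 0.001, -0.0]
contact_force: [-0.8, 0.1, 6.4]
gripper_width: 18.8
grasp_force: 58.5
[  2.29903271 149.75427891  66.40739881]
```

```bash
python3 - <<'E'
from h import *
im,d,P,K,T=grab('wrist');cv2.imwrite('pics/w2.png',im[150:])
im,d,P,K,T=grab('scene');Q,M=masks(im,P);q=Q[M['knob']];print(len(q),np.median(q,0),q.min(0),q.max(0))
cv2.imwrite('pics/s2.png',cv2.resize(im[110:260,190:390],(800,600),interpolation=cv2.INTER_CUBIC))
E
```

```text
22 [  6.33943462 149.96679913  92.63306827] [ -0.31402552 144.59473933  81.39852512] [ 12.05179664 157.17648884  99.17293806]
```

View pics/w2.png

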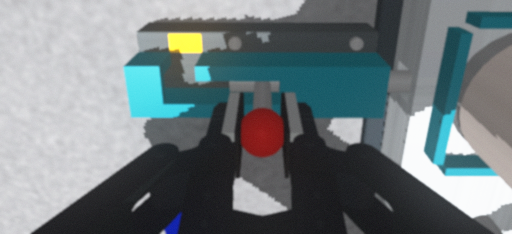

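View pics/s2.png

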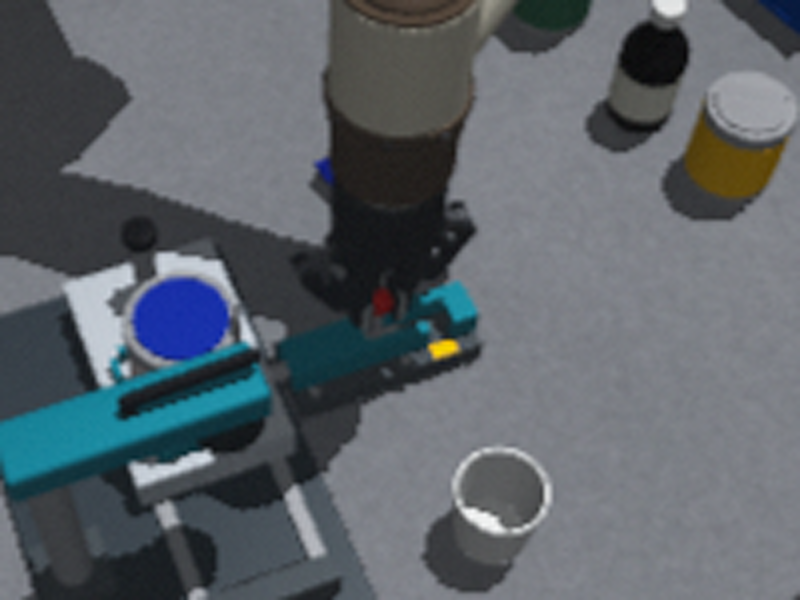

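The knob sits between the pads at (262,132) in the wrist crop. The scene crop shows the gripper on the knob at (382,300), with nothing else touched. Next I pull along station +y.

```bash
python3 -m handwheel '[[0,-0.006,0,0,0,0,-1],[0,-0.014,0,0,0,0,-1],[0,-0.022,0,0,0,0,-1],[0,-0.03,0,0,0,0,-1],[0,-0.038,0,0,0,0,-1],[0,-0.044,0,0,0,0,-1],[0,-0.0475,0,0,0,0,-1],[0,-0.0475,0,0,0,0,-1],[0,-0.0475,0,0,0,0,-1]]'
python3 - <<'E'
from h import *
print(st(read_state()['position']))
for n in('scene','wrist'):
    im,d,P,K,T=grab(n);Q,M=masks(im,P);q=Q[M['knob']];print(len(q),np.nanmedian(q,0))
cv2.imwrite('pics/w3.png',im)
E
```

```text
clock: 4.62
position: [634.5, 126.3, 66.5]
ee_rot: [0.993, -0.12, -0.0, 0.001]
contact_force: [-1.4, -5.3, 7.1]
gripper_width: 18.6
grasp_force: 58.8
[  1.7750565  195.00883972  66.54073062]
20 [  6.22221322 195.52855357  91.67490692]
1743 [  4.83573317 194.69756263  92.49824156]
```

View pics/w3.png

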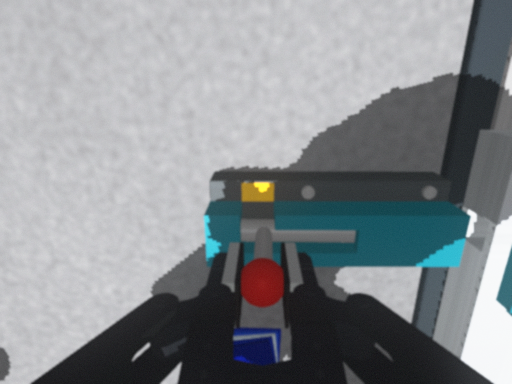

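The handle stands at about column 265 and the notch spans 241–274 with its middle at 257, so the handle is a few mm short. I pull 3 mm more, then swing it over in an arc.

```bash
python3 -m handwheel '[[0,-0.003,0,0,0,0,-1],[0,-0.003,0,0,0,0,-1],[0,-0.003,0,0,0,0,-1]]'
python3 -m handwheel '[[0.005,0,0.0003,0,0,0,-1],[0.0096,0,0.0008,0,0,0,-1],[0.0142,0,0.0019,0,0,0,-1],[0.0188,0,0.0033,0,0,0,-1],[0.0232,0,0.0052,0,0,0,-1],[0.0275,0,0.0074,0,0,0,-1]]'
python3 - <<'E'
from h import *
print(st(read_state()['position']))
for n in('scene','wrist'):
    im,d,P,K,T=grab(n);Q,M=masks(im,P);q=Q[M['knob']];print(len(q),np.nanmedian(q,0))
E
```

```text
clock: 5.1
position: [635.1, 128.9, 66.5]
ee_rot: [0.993, -0.12, -0.0, 0.002]
contact_force: [-1.9, -5.4, 9.1]
gripper_width: 18.3
grasp_force: 58.9
clock: 5.85
position: [661.6, 122.9, 59.3]
ee_rot: [0.993, -0.12, -0.001, 0.001]
contact_force: [-1.9, -4.2, 7.6]
gripper_width: 19.0
grasp_force: 61.9
[ 28.91029093 198.18292058  59.27170782]
11 [ 30.40176977 200.45216254  86.14324671]
1808 [ 28.00255589 197.86756452  88.13501547]
```

```bash
python3 -m handwheel '[[0.004,0,0.0027,0,0,0,-1],[0.0079,0,0.0055,0,0,0,-1],[0.0113,0,0.0088,0,0,0,-1],[0.0146,0,0.0123,0,0,0,-1],[0.0175,0,0.0161,0,0,0,-1],[0.0201,0,0.0201,0,0,0,-1],[0.0242,0,0.0288,0,0,0,-1],[0.0267,0,0.0381,0,0,0,-1],[0.0273,0,0.0428,0,0,0,-1],[0.0273,0,0.0428,0,0,0,-1]]'
python3 - <<'E'
from h import *
print(st(read_state()['position']))
for n in('scene','wrist'):
    im,d,P,K,T=grab(n);Q,M=masks(im,P);q=Q[M['knob']];print(len(q),np.nanmedian(q,0))
cv2.imwrite('pics/w4.png',im)
E
```

```text
clock: 7.2
position: [701.3, 117.4, 22.4]
ee_rot: [0.993, -0.118, 0.014, -0.003]
contact_force: [17.6, -9.3, 10.1]
gripper_width: -0.2
grasp_force: 9.3
[ 68.6965185  202.35415663  22.42133609]
0 [nan nan nan]
425 [ 52.21519409 201.48295196  66.50358651]
  return np.nanmean(a, axis, out=out, keepdims=keepdims)
```

View pics/w4.png

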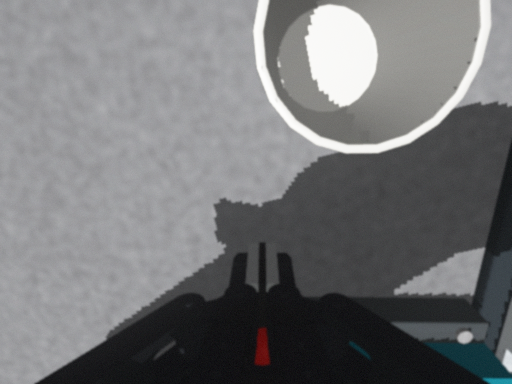

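The ball slipped out of the shut pads and now sits behind them, visible as red at (262,350). The cup is untouched. I back off in +x and then lift clear.

```bash
python3 -m handwheel '[[0.01,0,0,0,0,0,-1],[0.02,0,-0.005,0,0,0,-1],[0.02,0,-0.005,0,0,0,-1],[0.02,0,-0.05,0,0,0,-1],[0.02,0,-0.1,0,0,0,-1],[0.02,0,-0.13,0,0,0,-1],[0,0,-0.15,0,0,0,-1],[-0.03,0,-0.15,0,0,0,-1],[-0.03,0,-0.15,0,0,0,-1],[-0.03,0,-0.15,0,0,0,-1]]'
python3 - <<'E'
from h import *
s=read_state();print(st(s['position']),s['contact_force'])
for n in('scene','wrist'):
    im,d,P,K,T=grab(n);Q,M=masks(im,P);q=Q[M['knob']];print(len(q),np.nanmedian(q,0),q.min(0),q.max(0));q=Q[M['notch']];print(len(q),np.nanmedian(q,0))
cv2.imwrite('pics/w5.png',im)
E
```

```text
clock: 8.55
position: [659.1, 125.3, 164.5]
ee_rot: [0.993, -0.12, -0.001, 0.0]
contact_force: [0.9, 0.1, 0.8]
gripper_width: -0.2
grasp_force: 0.0
[ 25.83490545 199.92689156 164.52735359] [0.93464877 0.08523356 0.81697415]
33 [ 59.17933031 196.29498063  33.65936872] [ 52.45003929 189.53953073  25.74505201] [ 66.18338227 207.21860785  41.05523448]
10 [ 22.76046291 192.76587723  24.28499239]
410 [ 57.60259872 197.68506172  33.98820209] [ 47.98356382 188.75493944  24.96637826] [ 66.38526705 208.21143682  37.72134227]
102 [ 22.87966769 192.31820768  23.3848348 ]
```

View pics/w5.png

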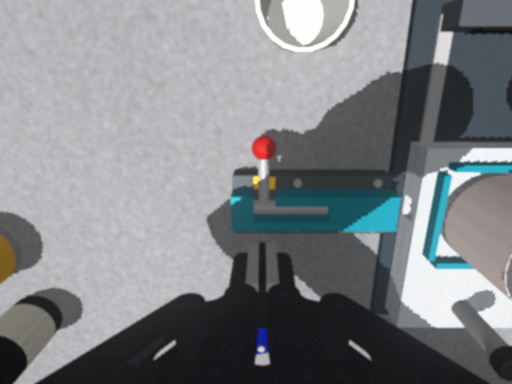

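The pin is now parked: the knob at (263,148) is at z about 28–30 and the handle lies level across the yellow notch. Next is the post.

```bash
python3 -m handwheel '[[-0.03,0.05,-0.01,0,0,0,1],[-0.063,0.1,-0.01,0,0,0,1],[-0.095,0.15,-0.01,0,0,0,1],[-0.126,0.1985,-0.01,0,0,0,1],[-0.126,0.1985,-0.01,0,0,0,1],[-0.126,0.1985,-0.01,0,0,0,1],[-0.126,0.1985,-0.01,0,0,0,1]]'
python3 - <<'E'
from h import *
s=read_state();print(st(s['position']),s['contact_force'],s['joints'])
for n in('scene','wrist'):
    im,d,P,K,T=grab(n);Q=st(P);m=(Q[...,2]>116)&(Q[...,2]<124)&(abs(Q[...,0]+100)<25)&(abs(Q[...,1])<25);q=Q[m];print(n,len(q),np.median(q,0),q.min(0),q.max(0))
E
```

```text
clock: 9.52
position: [490.9, -37.0, 175.0]
ee_rot: [0.993, -0.12, 0.0, -0.0]
contact_force: [0.0, 0.6, -0.4]
gripper_width: 85.2
grasp_force: 0.0
[-98.74615415   2.17228595 174.96859333] [ 0.02733968  0.64149098 -0.42609408] [ 2.55316696e-01  2.11971617e-01 -3.93876489e-01  7.73581982e-05
 -9.64706762e-01  1.07517593e+00]
scene 52 [-98.42258296   1.0707148  120.53466556] [-112.42869664  -11.01885383  116.03707237] [-86.51038455  13.80328255 123.28211517]
wrist 1013 [-99.18195386   1.78158461 119.8434521 ] [-112.36746475  -10.59876838  116.04581261] [-87.67893274  14.26947886 121.85538003]
```

```bash
python3 -m handwheel '[[0,0,0.04,0,0,0,1],[0,0,0.07,0,0,0,1],[0,0,0.083,0,0,0,1],[0,0,0.083,0,0,0,-1],[0,0,0.083,0,0,0,-1],[0,0,0.083,0,0,0,-1],[0,0,0.083,0,0,0,-1],[0,0,0.083,0,0,0,-1],[0,0,0.083,0,0,0,-1]]'
python3 -m handwheel '[[0.003,0,0,0,0,0,-1],[0.008,0,0,0,0,0,-1],[0.014,0,0,0,0,0,-1],[0.02,0,0,0,0,0,-1],[0.026,0,0,0,0,0,-1],[0.032,0,0,0,0,0,-1],[0.038,0,0,0,0,0,-1],[0.044,0,0,0,0,0,-1],[0.048,0,0,0,0,0,-1],[0.05,0,0,0,0,0,-1]]'
python3 - <<'E'
from h import *
s=read_state();print(st(s['position']),s['contact_force'])
E
```

```text
clock: 10.75
position: [490.7, -37.2, 93.3]
ee_rot: [0.993, -0.12, 0.001, -0.0]
contact_force: [-2.0, 1.7, 6.0]
gripper_width: 24.2
grasp_force: 58.8
clock: 12.0
position: [539.0, -49.2, 93.3]
ee_rot: [0.993, -0.12, 0.001, -0.0]
contact_force: [-1.9, 2.4, 6.7]
gripper_width: 23.9
grasp_force: 58.8
[-49.10867633   1.81253251  93.33516192] [-1.88447761  2.44423478  6.69067045]
```

Sliding well. I cover the rest gently.

```bash
python3 -m handwheel '[[0.003,0,0,0,0,0,-1],[0.008,0,0,0,0,0,-1],[0.014,0,0,0,0,0,-1],[0.02,0,0,0,0,0,-1],[0.026,0,0,0,0,0,-1],[0.031,0,0,0,0,0,-1],[0.035,0,0,0,0,0,-1],[0.037,0,0,0,0,0,-1],[0.039,0,0,0,0,0,-1],[0.039,0,0,0,0,0,-1]]'
python3 -m handwheel '[[0.001,0,0,0,0,0,-1],[0.002,0,0,0,0,0,-1],[0.002,0,0,0,0,0,-1]]'
python3 - <<'E'
from h import *
s=read_state();print(st(s['position']),s['contact_force'])
E
```

```text
clock: 13.25
position: [576.9, -58.6, 93.4]
ee_rot: [0.993, -0.12, 0.001, -0.0]
contact_force: [-1.7, 1.4, 5.4]
gripper_width: 23.7
grasp_force: 58.8
clock: 13.62
position: [577.9, -58.9, 93.4]
ee_rot: [0.993, -0.12, -0.0, -0.0]
contact_force: [-2.8, 3.8, 6.5]
gripper_width: 23.7
grasp_force: 59.0
[-9.0927029   1.71279809 93.36520089] [-2.7696279   3.78076652  6.52855325]
```

```bash
python3 -m handwheel '[[0.001,0,0,0,0,0,-1],[0.002,0,0,0,0,0,-1],[0.002,0,0,0,0,0,-1]]'
python3 -m handwheel '[[0.001,0,0,0,0,0,-1],[0.002,0,0,0,0,0,-1],[0.002,0,0,0,0,0,-1]]'
```

```text
clock: 14.0
position: [577.8, -58.9, 93.3]
ee_rot: [0.993, -0.12, -0.002, -0.0]
contact_force: [-7.7, 6.3, 11.2]
gripper_width: 24.1
grasp_force: 59.3
clock: 14.38
position: [577.8, -58.9, 93.3]
ee_rot: [0.993, -0.12, -0.004, -0.0]
contact_force: [-12.2, 9.9, 15.3]
gripper_width: 23.7
grasp_force: 59.7
```

The force rises with no motion, so the carriage is home. I ease off, release and retreat.

```bash
python3 -m handwheel '[[-0.002,0,0,0,0,0,-1],[-0.002,0,0,0,0,0,1],[-0.002,0,0,0,0,0,1],[-0.002,0,0,0,0,0,1],[-0.002,0,0,0,0,0,1],[-0.002,0,-0.02,0,0,0,1],[-0.01,0,-0.06,0,0,0,1],[-0.05,0,-0.1,0,0,0,1],[-0.11,0,-0.12,0,0,0,1],[-0.11,0,-0.12,0,0,0,1]]'
python3 - <<'E'
from h import *
s=read_state();print(st(s['position']),s['contact_force'])
for n in('top','scene','wrist'):
    im,d,P,K,T=grab(n);Q,M=masks(im,P)
    m=(Q[...,2]>116)&(Q[...,2]<124)&(abs(Q[...,0]+10)<20)&(abs(Q[...,1])<25);q=Q[m]
    if len(q):print(n,'cap',len(q),((q.min(0)+q.max(0))/2).round(1))
    for k in('knob','lid'):
        q=Q[M[k]];q=q[np.isfinite(q[:,2])]
        if len(q):print(n,k,len(q),np.median(q,0).round(1))
    if n=='scene':cv2.imwrite('pics/s6.png',im)
E
```

```text
clock: 15.62
position: [472.9, -33.8, 214.3]
ee_rot: [0.993, -0.119, 0.002, -0.001]
contact_force: [1.2, 0.2, 0.0]
gripper_width: 85.4
grasp_force: 0.0
[-117.0717593     1.03120853  214.32147645] [1.23223125 0.16751909 0.01224983]
top cap 26 [ -8.8   0.9 120.6]
top knob 17 [ 55.3 195.4  35.1]
top lid 31 [ 66.    7.  148.7]
scene cap 57 [ -9.1   1.5 120. ]
scene knob 34 [ 60.6 196.6  34.6]
scene lid 131 [110.   -0.  148.4]
wrist cap 1157 [-10.7   2.  119.2]
```

View pics/s6.png

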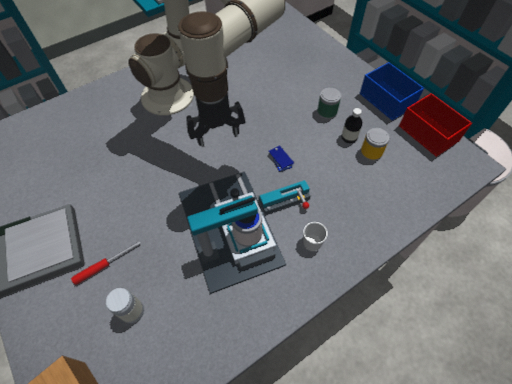

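The carriage is home under the press with the tin upright at (248,220). The knob is parked at (306,205) and the bystanders have not moved.

```bash
python3 -c "
from bench import job_done
print(job_done())"
```

```text
the job is handed in; nothing more can be done
None
```

The job is handed in: the lock pin is parked level in the side notch and the carriage is home against the end stop, with its tin upright and the bystanders where they were; the knob slipped from the grip during the lay-over, but the handle still settled into the notch.

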